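Work the hooked stop bar out of the slotted stock bin

TASK

A hooked stop bar sticks out of the slot in the grey stock bin; its upturned foot is caught inside. Work the bar out through the slot by tilting it, leaving the bin where it stands and the other things undisturbed, then lay it flat and square across the two steel parallels on the wooden set-up board, centred there with its foot pointing up, and let go.

Things in the scene. Friction and masses are not known exactly. Their poses are not given: they have to be found in the camera images.
- bar_center (a point): Hooked stop bar: flat aluminium sleeve 20 mm wide, 8 thick, with a steel tongue and upturned foot locked in its inner end. This point is mid-width, mid-thickness, 100 mm from the plain outer end; x runs to that end, y across, z up. The sleeve spans x = -60 to +100 mm. It starts level on the bin's floor, 80 to 94 mm sticking out, foot inside pointing up. Total mass 0.1 to 0.17 kg.
- bin: Grey steel bin, 3 kg, loose on the bench, with a fixed lid. Origin: on the bench below the middle of the slotted wall's outer face; x points out of the slot, away from the robot. It reaches 156 mm back, 57 to either side, 114 high; walls 4 mm; inner floor 40 mm up, level with the slot's sill; inner height 66. The foot passes only with the outer end raised about 45 degrees, then out and down.
- slot (a point): Centre of the slot in the bin wall's outer face, 52 mm above the bench; axes as the bin's. Slot 30 mm wide, 24 high (40 to 64 mm up). The bar's tongue is 16 mm wide, 5 thick, in the sleeve's middle plane. The foot, 20 mm wide, 8 thick, ends the tongue and spans 4 mm below to 38 above that plane. Its outer face is anywhere from x = -107 to -62 mm of bar_center: unseen, to be felt by pulling.
- board: Wooden set-up board, fixed: plate 200 x 130 x 12 mm with two dark steel parallels, each 16 mm (x) by 100 mm (y) and 30 mm high, centred at x = -40 and +40 mm; their tops are 42 mm above the bench. Origin: on the bench below the board's centre; x is the direction along which the bar is to lie, across the parallels, with bar_center over this origin.
- oil: White oil bottle, 60 mm diameter, 170 mm tall, standing; origin at the centre of its underside. Bystander.
- chuck_key: Steel T-shaped chuck key, about 110 mm, lying on the bench; origin on the bench under its shank. Bystander.
- bits_tin: Open steel tin, 76 mm diameter, 85 mm tall, standing; origin at the centre of its underside. Bystander.
Mind the look-alikes: they are no part of the job. Of the things that look like the board, take the one that is farthest to the robot's left at the start. What is shaped like the part that bears bar_center but green is not meant.

How it is judged:
At the end, for the whole second after the job is handed in: The bar lies at rest across both parallels, bar_center within 30 mm of the board's centre, along the board's x within 0.15 rad, level within 0.06 rad with the foot up, bar_center 42 to 50 mm above the bench; the bin stands within 12 mm of where it was; the bar is released (horizontal distance between bar_center and board below 0.03 m and angle between the x axis of bar_center and the x axis of board, either way round below 0.15 rad and angle between bar_center's own z axis and vertical below 0.06 rad and height (world z) of bar_center between 0.042 and 0.05 m and linear speed of bar below 0.01 m/s and distance of bin from where it was at the start of the episode below 0.012 m); the robot touches nothing.
It fails at once if the bin is dragged more than 12 mm or tipped (distance of bin from where it was at the start of the episode above 0.012 m or angle between bin's own z axis and vertical above 0.25 rad).
It fails at once if a bystander is knocked over or shoved more than 30 mm (distance of any of oil, chuck_key, bits_tin from where it was at the start of the episode above 0.03 m or angle between any of oil, bits_tin's own z axis and vertical above 0.5 rad).
It also fails if it takes over 54 s, if anything falls off the work surface, if the arm or the gripper's body presses on something with over 40 N, if the wrist force passes 120 N, or if a joint passes its speed limit or range.

ROBOT

A 7-joint arm with a two-finger parallel gripper is mounted at the origin on the work surface. World frame = base frame: x ahead of the robot, y to its left, z up, the work surface at z = 0. Lengths are in m, angles in rad, forces in N, time in s.
With the tool pointing down it reaches from about 0.4 to 0.875 m from the base axis. Payload 19.3 kg.
Tool frame: the origin (TCP) lies at the very end of the fingers, on their centre line; the grasp point (between the pads) lies 19 mm behind it; z points along the fingers, y is the line along which they close (so a half turn about z gives the same grasp; the last joint's range is limited). The gripper opens to 85 mm and grips with 20 to 120 N. Pads are 22 mm wide; open, the fingers measure 114 mm over their backs; the gripper's body (76 mm by 85 mm) begins 54 mm behind the grasp point. The pads swing forward as they close: fully open they stand 13 mm farther back than shut.
Start: joints at [1.173, 0.521, -0.036, 1.599, 0.021, 1.021, -0.113], TCP at [0.201, -0.592, 0.231] pointing down, gripper open.
Joint ranges: [-2.91, 2.91], [-0.3, 2.13], [-1.5, 1.42], [0.17, 2.43], [-1.26, 4.41], [0.16, 1.93], [-2.52, 2.52]. Speed limits (rad/s): [1.89, 1.89, 2.39, 2.39, 3.01, 3.01, 3.01].

INTERFACE

Orientations are given as [roll, pitch, yaw] about the fixed x, y, z axes, in that order (R = Rz(yaw) Ry(pitch) Rx(roll)).
In Python, from workcell import monitor, optics, job_done gives the robot as it stands.
- The arm moves only by the shell command python3 -m handwheel 'ROWS' [FORCE]. ROWS is JSON, a list of rows, each an object of numbers: "dx", "dy", "dz": the shift along the tool's x, y, z in cm; "wx", "wy", "wz": the turn, a rotation vector about the tool's x, y, z in rad; "claw": the opening in per cent of the stroke, from 0 (shut) to 100 (fully open). A call has 1 to 8 rows; each row shifts and turns the commanded pose from where the row before left it, along the tool's axes as they then stand; what a row does not reach is not made up. A row lasts 1/8 s, in which the tool goes at most 62.5 mm and 10.7 degrees, less where a joint would pass 70% of its speed; a pose out of reach is approached as far as the arm can. A call with a gripper value outside its range is refused whole. The fingers move at their own pace and stop on an object; FORCE is the grip in N (left out, the last holds). Time passes only in rows, so rows that do not move let the fingers close. It gives the time, the measured TCP pose, the force, the opening and the grip force at its end, in the units of the state.
- monitor.observe(): the state, without advancing time (a new reading comes with each control period).
- optics.grab_frame(name): name is "side" or "top" or "wrist"; returns a dict with "frame" (384x512x3 uint8, blue, green, red), "fovy" (degrees; the focal length in pixels is half the picture's height over the tangent of half this angle, whatever the lens; pixels are square), "cx", "cy" (the principal point, pixels), "k1" (the pictures are not rectified: a ray, as slopes to the right and down, at radius r is drawn at 1 + k1 r^2 times it, then the intrinsics apply), "R" (3x3) and "t" (3): a world point X has camera coordinates R X + t. Camera axes: x right, y down, z forward; pixel columns grow to the right and rows downward; lengths in m; the calibration is good to about 2 mm. A picture is of the moment at which its call begins. There is no depth.
- job_done(): hands the job in; it is judged then, once.
Trained networks look in the newest picture that a camera, given by its name, has taken for a name from the list of things; names that differ only in an ending like _2 or _b are one class to them, and where a whole thing is asked for, a point or a joint stands for the part that bears it (a point fixed in the world has none). Each returns a list of dicts, best first, with "p" (0 to 1); they miss things now and then, are a little off and sometimes report something else, mostly with a low value. They report only what shows in the picture. A call takes as long as a camera call. They do not tell look-alikes from the thing itself.
- optics.masks_of(name, camera): "region" (384x512 bool, what is visible of it) and "rect" ([left, top, width, height] in pixels, round what is visible of it).
The state is a dict: "clock": time; "qpos": joint angles; "qd": joint speeds; "joint_efforts": joint torques, N m; "position": TCP position; "tool_rot": TCP orientation; "force": force on the tool from outside, world axes, zero at the start; "moment": the same for the moment, N m; "grip_width": finger opening in m; "finger_force": force on a finger pad.
Only numpy, scipy, OpenCV 4.12 (cv2) and the standard library are available. Lean on these libraries where they do the work, as an engineer would, in place of code of your own. Each camera call takes 0.05 s, during which the arm holds its last target. There are 200 camera calls.

## Working session

There is one attempt and no reset: what is moved stays moved. The work goes in short steps, Python scripts to look and compute and a shell command to move; the robot and the scene stay as the last step left them, time stands still between calls to the robot, and variables do not carry over. Pictures are saved under pics/ and viewed, at most 13 in all, crops included, and the job is handed in when it is done.

```bash
mkdir -p pics; python3 - <<'E'
from workcell import monitor, optics
import cv2
print(monitor.observe())
for c in("side","top"):
    f=optics.grab_frame(c); cv2.imwrite(f"pics/{c}0.png",f["frame"])
    print(c,f["fovy"],f["cx"],f["cy"],f["k1"],f["R"],f["t"])
    for n in("bar_center","bin","board","oil","chuck_key","bits_tin"):
        print(n,[(round(m["p"],2),m["rect"]) for m in optics.masks_of(n,c)])
a=cv2.imread("pics/side0.png");b=cv2.imread("pics/top0.png")
E
ls
```

```text
{'clock': 0.0, 'qpos': array([ 1.17281878,  0.52206022, -0.03628605,  1.59999319,  0.02120584,
        1.02108385, -0.11278038]), 'qd': array([ 0.00140296, -0.00103517,  0.00057869, -0.00076596,  0.00021214,
       -0.00069249,  0.00191246]), 'joint_efforts': array([-3.85971396e-05, -9.27108622e+01,  1.97938442e+00, -3.69921756e+01,
        1.77041598e-02,  8.24089773e-03,  3.47762565e-06]), 'position': array([ 0.20104708, -0.59143223,  0.23070271]), 'tool_rot': array([-3.14043793e+00,  1.07420499e-04,  3.27754184e-01]), 'force': array([ 0.76659454,  0.59355963, -0.32947841]), 'moment': array([ 0.03508781, -0.00448157, -0.01144823]), 'finger_force': 0.0, 'grip_width': 0.08531489818674015}
side 45.58057126674833 263.06836073625743 191.98114502605426 -0.061402375390552974 [[-0.96894443 -0.24673936 -0.01632095]
 [-0.14118502  0.60620435 -0.78267686]
 [ 0.20301102 -0.75606611 -0.62221424]] [0.42587531 0.11729972 1.24327173]
bar_center [(0.73, [204.5, 231.4, 29.9, 8.0]), (0.65, [222.2, 273.5, 67.3, 65.8])]
bin [(0.72, [233.4, 192.8, 67.6, 66.7])]
board [(0.64, [208.0, 147.1, 64.4, 40.9]), (0.64, [227.9, 111.7, 60.3, 27.8])]
oil [(0.8, [304.8, 93.4, 15.9, 44.5])]
chuck_key [(0.57, [310.3, 169.4, 33.1, 19.9])]
bits_tin [(0.62, [142.1, 276.6, 40.1, 46.4])]
top 49.90338561975826 261.6006796954393 190.75134708922988 -0.10379621458124248 [[-0.02420888 -0.99911772 -0.03431776]
 [-0.98536849  0.02964073 -0.1678403 ]
 [ 0.16870942  0.02975241 -0.98521669]] [0.01467636 0.47876495 1.10610343]
bar_center [(0.77, [116.4, 196.8, 47.9, 65.5]), (0.71, [195.9, 165.4, 13.8, 24.5])]
bin [(0.55, [185.3, 181.8, 61.0, 68.7])]
board [(0.94, [391.0, 124.9, 48.1, 67.9]), (0.69, [299.4, 120.8, 57.9, 77.7])]
oil [(0.89, [407.5, 211.3, 41.3, 22.2]), (0.68, [183.1, 182.5, 61.9, 70.9])]
chuck_key [(0.82, [317.3, 242.1, 37.9, 37.1])]
bits_tin [(0.71, [103.7, 146.6, 32.0, 28.0])]
pics
```

View pics/side0.png

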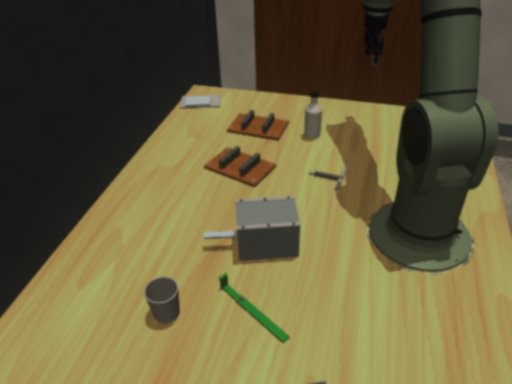

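View pics/top0.png

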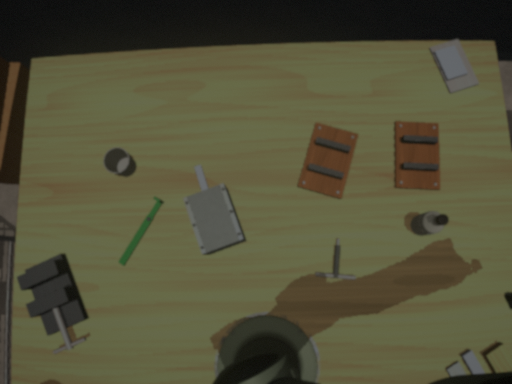

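Look-alikes: the silver bar is at top (202,180)/side (219,236). The green bar at top (140,230) is not meant. Of the boards, top (328,160) is farthest left and is the one I choose, against (417,155). Check it in a close crop and localise.

```bash
cat > h.py <<'E'
import numpy as np, cv2
from workcell import monitor, optics
from scipy.spatial.transform import Rotation as Ro
def ray(f,uv):
    uv=np.atleast_2d(np.array(uv,float)); F=192/np.tan(np.radians(f["fovy"]/2))
    d=(uv-[f["cx"],f["cy"]])/F; s=d.copy()
    for _ in range(20): s=d/(1+f["k1"]*(s**2).sum(1,keepdims=True))
    R=np.array(f["R"]);t=np.array(f["t"])
    return -R.T@t, np.c_[s,np.ones(len(s))]@R
def plane(f,uv,z):
    c,d=ray(f,uv); return (c+d*((z-c[2])/d[:,2])[:,None])[:,:2]
def proj(f,X):
    F=192/np.tan(np.radians(f["fovy"]/2))
    p=np.atleast_2d(X)@np.array(f["R"]).T+np.array(f["t"]); s=p[:,:2]/p[:,2:]
    return s*(1+f["k1"]*(s**2).sum(1,keepdims=True))*F+[f["cx"],f["cy"]]
def rect(f,m,z):
    c=max(cv2.findContours(m["region"].astype(np.uint8),0,1)[0],key=len).reshape(-1,2)
    return cv2.minAreaRect((plane(f,c,z)*1000).astype(np.float32))
E
python3 - <<'E'
from h import *
fs={}
for c,zs in(("top",{"bar_center":.048,"bin":.114,"board":.012,"oil":.085,"chuck_key":.01,"bits_tin":.085}),("side",{"bar_center":.048,"board":.012})):
    f=optics.grab_frame(c); 
    for n,z in zs.items():
        for m in optics.masks_of(n,c): print(c,n,round(m["p"],2),m["rect"],rect(f,m,z))
    fr=f["frame"]
    if c=="top": A=cv2.resize(fr[150:260,170:260],None,fx=5,fy=5,interpolation=2); B=cv2.resize(fr[115:205,290:365],None,fx=5,fy=5,interpolation=2)
    else: C=cv2.resize(fr[180:270,195:305],None,fx=4,fy=4,interpolation=2)
    
B=cv2.copyMakeBorder(B,0,550-B.shape[0],0,0,0)[:,:345]
cv2.imwrite("pics/c1.png",np.hstack([A[:,:450],B]))
cv2.imwrite("pics/c2.png",C)
E
```

```text
top bar_center 0.73 [115.1, 193.9, 48.6, 67.5] ((375.3398742675781, 338.91424560546875), (32.71112060546875, 209.45724487304688), 61.22119140625)
top bar_center 0.53 [195.2, 164.8, 13.7, 23.8] ((522.3087768554688, 170.85971069335938), (68.292724609375, 18.445068359375), 16.255992889404297)
top bar_center 0.22 [185.1, 185.0, 61.4, 68.6] ((404.66876220703125, 135.380615234375), (176.7871551513672, 129.20379638671875), 18.676124572753906)
top bin 0.75 [183.3, 182.8, 62.4, 71.1] ((395.77069091796875, 125.40149688720703), (163.76544189453125, 122.06099700927734), 18.796361923217773)
top board 0.9 [392.5, 122.2, 50.9, 68.1] ((577.3995971679688, -450.8224792480469), (134.18948364257812, 202.5072479248047), 86.54837799072266)
top board 0.88 [299.6, 122.5, 57.2, 77.2] ((568.8267822265625, -191.0839080810547), (133.095703125, 203.35462951660156), 71.73796081542969)
top oil 0.66 [408.4, 209.5, 43.8, 26.2] ((374.16046142578125, -441.95220947265625), (60.50629425048828, 107.42937469482422), 15.676814079284668)
top chuck_key 0.63 [317.8, 239.8, 38.2, 38.2] ((269.22210693359375, -184.65756225585938), (114.1171646118164, 98.08627319335938), 21.396419525146484)
top bits_tin 0.71 [104.6, 148.6, 32.2, 25.6] ((568.5248413085938, 392.42431640625), (96.14949035644531, 74.78082275390625), 80.62240600585938)
side bar_center 0.78 [221.0, 271.7, 68.7, 72.1] ((374.70452880859375, 374.46746826171875), (31.927574157714844, 230.14857482910156), 53.39686584472656)
side bar_center 0.65 [205.0, 228.8, 31.3, 11.6] ((511.901123046875, 168.2819061279297), (83.76163482666016, 27.214828491210938), 17.005809783935547)
side board 0.93 [230.1, 114.0, 56.6, 24.1] ((572.6183471679688, -459.2482604980469), (183.677734375, 207.73631286621094), 85.5208969116211)
side board 0.92 [208.1, 147.3, 64.9, 41.8] ((562.6859130859375, -200.551025390625), (163.26466369628906, 209.69520568847656), 74.08099365234375)
```

View pics/c1.png

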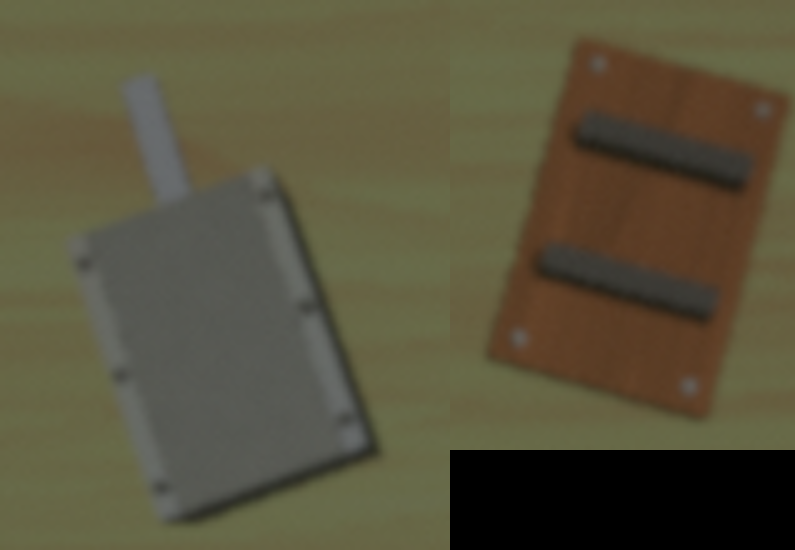

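The close crop confirms the silver bar in the grey bin: tip near (200,166), bin corners near (185,198), (223,184), (243,239), (203,254). The chosen board is the left one, with its parallels near (333,145) and (325,171). Now refine the poses from the corners.

```bash
python3 - <<'E'
from h import *
f=optics.grab_frame("top")
def P(n,c,z):
    p=plane(f,c,z)*1000; print(n,p.round(0).tolist()); return p
b=P("lid",[(185,198),(223,184),(243,239.5),(203,254)],.114)
fm=(b[0]+b[1])/2; bm=(b[2]+b[3])/2; print("front mid",fm,"back",bm,np.degrees(np.arctan2(*(fm-bm)[::-1])),np.linalg.norm(fm-bm))
t=P("bar",[(194,166.6),(201.4,165.2),(202,191),(208,189)],.048)
print("tip",t[:2].mean(0),np.degrees(np.arctan2(*((t[0]+t[1]-t[2]-t[3])[::-1]))))
B=P("board",[(315,122.6),(358,134),(341.6,198.6),(297.6,186.4)],.012)
d=B[0]+B[1]-B[2]-B[3];print(B.mean(0),np.degrees(np.arctan2(d[1],d[0])),np.linalg.norm(d)/2)
# parallels top corners
Q=P("par",[(315+ (7)/5.,137.5),(440/5+262,147),(398/5+262-80+80,0)],.042)
s=monitor.observe();print(s["position"],s["tool_rot"],s["clock"])
g=optics.grab_frame("wrist");T=Ro.from_euler("xyz",s["tool_rot"]).as_matrix()
R=np.array(g["R"]);c=-R.T@g["t"];print("cam in tool",T.T@(c-s["position"]),(T.T@R.T).round(3),g["fovy"])
E
```

```text
lid [[453.0, 200.0], [487.0, 100.0], [342.0, 50.0], [307.0, 153.0]]
front mid [470.31493405 150.27769268] back [324.24506044 101.68123287] 18.401935406772584 153.94162492222722
bar [[552.0, 190.0], [556.0, 169.0], [482.0, 167.0], [487.0, 150.0]]
tip [554.05540457 179.55998419] 16.610441299349002
board [[682.0, -159.0], [643.0, -283.0], [455.0, -224.0], [493.0, -100.0]]
[ 568.28553547 -191.4046322 ] -17.350490834029518 197.63026984878195
par [[627.0, -157.0], [597.0, -251.0], [1068.0, -259.0]]
[ 0.20117115 -0.59172051  0.23128279] [-3.14154114e+00  6.31046805e-06  3.27721997e-01] 1.25
cam in tool [ 7.22662108e-02  8.39318263e-05 -1.43315528e-01] [[ 0.    -0.959 -0.284]
 [ 1.     0.001 -0.   ]
 [ 0.001 -0.284  0.959]] 65.76012042183913
```

```bash
python3 -m handwheel '[{"dx":4,"dy":-3.9},{"dx":4,"dy":-3.9},{"dx":4,"dy":-3.9},{"dx":4,"dy":-3.9},{"dx":4,"dy":-3.9},{"dx":4,"dy":-3.9},{"dx":4,"dy":-3.9},{"dx":4,"dy":-3.9}]' 100
python3 -m handwheel '[{"dx":4,"dy":-3.9},{"dx":4,"dy":-3.9},{"dx":4,"dy":-3.9},{"dx":4,"dy":-3.9},{"dx":4,"dy":-3.9},{"dx":4,"dy":-3.9},{"dx":4,"dy":-3.9},{"dx":4,"dy":-3.9}]'
python3 -m handwheel '[{"wy":-0.17,"dz":1},{"wy":-0.17,"dz":1},{"wy":-0.16,"dz":1},{}]'
python3 - <<'E'
from h import *
s=monitor.observe();print(s)
f=optics.grab_frame("wrist");cv2.imwrite("pics/w1.png",f["frame"])
for n in("bar_center","bin"):
    for m in optics.masks_of(n,"wrist"): print(n,m["p"],m["rect"],rect(f,m,.048))
E
```

```text
{'clock': 1.3, 'qpos': array([ 1.17281644,  0.52139164, -0.03629314,  1.59950627,  0.02119501,
        1.0211064 , -0.11281521]), 'qd': array([-1.18620251e-03, -2.10576204e-03,  3.78999829e-04,  2.13120618e-04,
       -8.16397679e-05,  2.53561551e-04, -1.16411892e-04]), 'joint_efforts': array([ 4.84647535e-04, -9.26843834e+01,  1.97863609e+00, -3.70253921e+01,
        1.82228739e-02,  1.64323053e-03,  3.67661153e-05]), 'position': array([ 0.20118327, -0.59172119,  0.23129382]), 'tool_rot': array([-3.14156549e+00,  9.22903874e-07,  3.27713311e-01]), 'force': array([ 0.12118966, -0.83728714, -0.2371456 ]), 'moment': array([ 0.02134077, -0.0390392 ,  0.03547455]), 'finger_force': 0.0, 'grip_width': 0.08565707630211228}schema error: expected keys dx, dy, dz, wx, wy, wz, claw
schema error: expected keys dx, dy, dz, wx, wy, wz, claw
schema error: expected keys dx, dy, dz, wx, wy, wz, claw
```

View pics/w1.png

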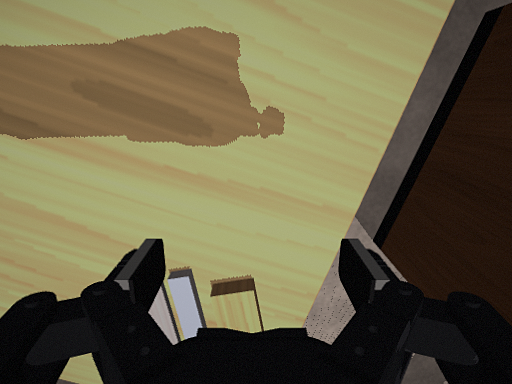

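The arm did not move, because every row needs all seven keys. The wrist view shows only bare bench and the fingers.

```bash
python3 -m handwheel '[{"dx":4,"dy":-3.9,"dz":0,"wx":0,"wy":0,"wz":0,"claw":100},{"dx":4,"dy":-3.9,"dz":0,"wx":0,"wy":0,"wz":0,"claw":100},{"dx":4,"dy":-3.9,"dz":0,"wx":0,"wy":0,"wz":0,"claw":100},{"dx":4,"dy":-3.9,"dz":0,"wx":0,"wy":0,"wz":0,"claw":100},{"dx":4,"dy":-3.9,"dz":0,"wx":0,"wy":0,"wz":0,"claw":100},{"dx":4,"dy":-3.9,"dz":0,"wx":0,"wy":0,"wz":0,"claw":100},{"dx":4,"dy":-3.9,"dz":0,"wx":0,"wy":0,"wz":0,"claw":100},{"dx":4,"dy":-3.9,"dz":0,"wx":0,"wy":0,"wz":0,"claw":100}]' 100
```

```text
clock: 2.45
position: [0.4044, -0.1917, 0.2316]
tool_rot: [3.141, -0.001, 0.328]
force: [0.5, -0.8, 0.0]
grip_width: 0.0853
finger_force: 0.0
```

```bash
python3 -m handwheel '[{"dx":4,"dy":-3.9,"dz":0,"wx":0,"wy":0,"wz":0,"claw":100},{"dx":4,"dy":-3.9,"dz":0,"wx":0,"wy":0,"wz":0,"claw":100},{"dx":4,"dy":-3.9,"dz":0,"wx":0,"wy":0,"wz":0,"claw":100},{"dx":4,"dy":-3.9,"dz":0,"wx":0,"wy":0,"wz":0,"claw":100},{"dx":4,"dy":-3.9,"dz":0,"wx":0,"wy":0,"wz":0,"claw":100},{"dx":4,"dy":-3.9,"dz":0,"wx":0,"wy":0,"wz":0,"claw":100},{"dx":4,"dy":-3.9,"dz":0,"wx":0,"wy":0,"wz":0,"claw":100},{"dx":2,"dy":-1,"dz":0,"wx":0,"wy":-0.1,"wz":0,"claw":100}]'
python3 -m handwheel '[{"dx":0,"dy":0,"dz":1,"wx":0,"wy":-0.14,"wz":0,"claw":100},{"dx":0,"dy":0,"dz":1,"wx":0,"wy":-0.14,"wz":0,"claw":100},{"dx":0,"dy":0,"dz":1,"wx":0,"wy":-0.12,"wz":0,"claw":100},{"dx":0,"dy":0,"dz":0,"wx":0,"wy":0,"wz":0,"claw":100}]'
python3 - <<'E'
from h import *
s=monitor.observe();print(s["position"],s["tool_rot"],s["qpos"],s["clock"])
f=optics.grab_frame("wrist");cv2.imwrite("pics/w2.png",f["frame"])
for n in("bar_center","bin"):
    for m in optics.masks_of(n,"wrist"): print(n,m["p"],m["rect"],rect(f,m,.048))
E
```

```text
clock: 3.45
position: [0.5964, 0.1744, 0.2319]
tool_rot: [-3.141, 0.101, 0.331]
force: [-0.3, -0.7, -0.4]
grip_width: 0.0854
finger_force: 0.0
clock: 3.95
position: [0.5897, 0.1692, 0.1997]
tool_rot: [-3.141, 0.504, 0.328]
force: [-0.2, 0.2, -0.2]
grip_width: 0.0852
finger_force: 0.0
[0.58966345 0.16915183 0.19965405] [-3.1412109   0.50422308  0.32823892] [-0.22083285  0.84738877 -0.28676305  1.18716311  0.14581266  1.63513845
 -1.73955572] 3.95
bar_center 0.81 [218.5, 124.2, 19.4, 77.4] ((505.6854248046875, 167.2205810546875), (111.51780700683594, 21.063756942749023), 16.961030960083008)
bar_center 0.81 [27.0, 136.9, 96.0, 76.3] ((424.0091552734375, 329.3598937988281), (25.837448120117188, 189.1088104248047), 57.32404708862305)
bin 0.86 [173.8, 162.5, 110.7, 136.7] ((347.4449462890625, 120.97950744628906), (339.152587890625, 155.9675750732422), 18.95267677307129)
```

View pics/w2.png

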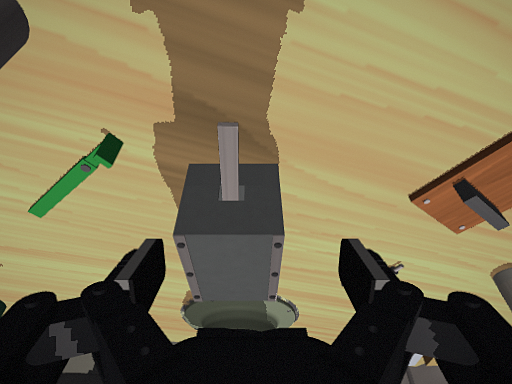

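The wrist view shows the bar from its tip at (228,125) down to the slot at (231,197). The bin's top front edge runs from (175,235) to (283,235).

```bash
python3 - <<'E'
from h import *
f=optics.grab_frame("wrist")
m=optics.masks_of("bar_center","wrist")[0]
ys,xs=np.nonzero(m["region"]);rows=[(y,xs[ys==y].min(),xs[ys==y].max()) for y in range(128,192,7)]
L=plane(f,[(b+c)/2 and ((b+c)/2,a) for a,b,c in rows],.048)*1000
v=np.polyfit(L[:,0],L[:,1],1);print(rows[0],rows[-1],L[0],L[-1],"yaw",np.degrees(np.arctan(v[0])))
print("tip",plane(f,[(228,127)],.048)*1000)
b=plane(f,[(175,235),(283,235)],.114)*1000;g=plane(f,[(190,164),(278,164)],0)*1000
for q in(b,g):print(q,q.mean(0),np.degrees(np.arctan2(q[0,0]-q[1,0],-(q[0,1]-q[1,1]))))
# subpixel crosscheck with side
s=optics.grab_frame("side");ms=[m for m in optics.masks_of("bar_center","side") if m["rect"][1]<250][0]
print(rect(s,ms,.046),ms["rect"])
E
```

```text
(128, np.int64(217), np.int64(237)) (191, np.int64(223), np.int64(238)) [552.06642139 181.34703812] [468.53309892 153.94796057] yaw 18.217550149434462
tip [[553.48789984 180.73093827]]
[[454.19162719 205.3630191 ]
 [489.91471127 100.87962219]] [472.05316923 153.12132065] -161.12433835648693
[[451.84316091 206.35056896]
 [488.68393264  98.2212417 ]] [470.26354677 152.28590533] -161.18549639095312
((385.1060485839844, -528.5592651367188), (65.15446472167969, 367.05413818359375), 8.538877487182617) [301.5, 91.0, 19.6, 49.2]
```

```bash
python3 -m handwheel '[{"dx":1.5,"dy":-1.2,"dz":3,"wx":0,"wy":0,"wz":0,"claw":100},{"dx":1.4,"dy":-1.1,"dz":3,"wx":0,"wy":0,"wz":0,"claw":100},{"dx":0,"dy":0,"dz":3,"wx":0,"wy":0,"wz":0,"claw":100},{"dx":0,"dy":0,"dz":3,"wx":0,"wy":0,"wz":0,"claw":100},{"dx":0,"dy":0,"dz":3,"wx":0,"wy":0,"wz":0,"claw":100},{"dx":0,"dy":0,"dz":2,"wx":0,"wy":0,"wz":0,"claw":100},{"dx":0,"dy":0,"dz":1,"wx":0,"wy":0,"wz":0,"claw":100},{"dx":0,"dy":0,"dz":0,"wx":0,"wy":0,"wz":0,"claw":100}]'
python3 - <<'E'
from h import *
f=optics.grab_frame("wrist");s=monitor.observe();print(s["position"],s["qpos"])
print(proj(f,[[.5535,.181,.048],[.471,.152,.048]]), "now")
for m in optics.masks_of("bar_center","wrist"):print(m["p"],m["rect"])
cv2.imwrite("pics/w3.png",f["frame"])
E
```

```text
clock: 5.3
position: [0.525, 0.1711, 0.0308]
tool_rot: [-3.142, 0.5, 0.328]
force: [0.2, 0.3, -0.2]
grip_width: 0.0854
finger_force: 0.0
[0.52545561 0.17127114 0.03112996] [-0.23007488  0.95092276 -0.29035488  1.46415676  0.1797243   1.25714601
 -1.80514929]
[[250.80709474 234.11379225]
 [252.44474121 316.88134175]] now
0.7 [228.4, 220.8, 45.0, 114.5]
0.6 [0.0, 210.0, 50.8, 71.6]
```

View pics/w3.png

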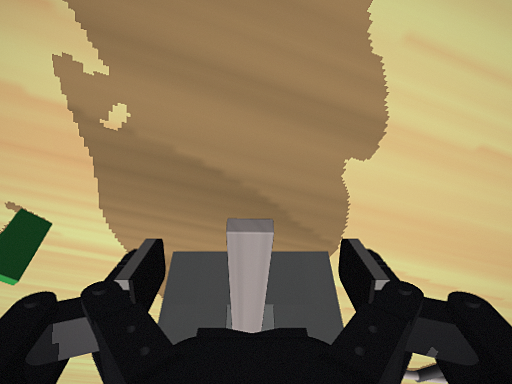

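The bar's end at (250,225) sits midway between the pads, so it is centred. Lower 4 mm and close.

```bash
python3 -m handwheel '[{"dx":0,"dy":0,"dz":0.4,"wx":0,"wy":0,"wz":0,"claw":30},{"dx":0,"dy":0,"dz":0,"wx":0,"wy":0,"wz":0,"claw":0},{"dx":0,"dy":0,"dz":0,"wx":0,"wy":0,"wz":0,"claw":0},{"dx":0,"dy":0,"dz":0,"wx":0,"wy":0,"wz":0,"claw":0},{"dx":0,"dy":0,"dz":0,"wx":0,"wy":0,"wz":0,"claw":0},{"dx":0,"dy":0,"dz":0,"wx":0,"wy":0,"wz":0,"claw":0},{"dx":0,"dy":0,"dz":0,"wx":0,"wy":0,"wz":0,"claw":0},{"dx":0,"dy":0,"dz":0,"wx":0,"wy":0,"wz":0,"claw":0}]' 100
```

```text
clock: 6.4
position: [0.5232, 0.1704, 0.027]
tool_rot: [3.142, 0.5, 0.328]
force: [2.4, -0.3, 1.7]
grip_width: 0.018
finger_force: 97.1
```

```bash
python3 -m handwheel '[{"dx":-0.3,"dy":0,"dz":-0.5,"wx":0,"wy":0,"wz":0,"claw":0},{"dx":0.7,"dy":0,"dz":-0.38,"wx":0,"wy":0,"wz":0,"claw":0},{"dx":0.7,"dy":0,"dz":-0.38,"wx":0,"wy":0,"wz":0,"claw":0},{"dx":0.7,"dy":0,"dz":-0.38,"wx":0,"wy":0,"wz":0,"claw":0},{"dx":0.7,"dy":0,"dz":-0.38,"wx":0,"wy":0,"wz":0,"claw":0},{"dx":0.7,"dy":0,"dz":-0.38,"wx":0,"wy":0,"wz":0,"claw":0},{"dx":0.7,"dy":0,"dz":-0.38,"wx":0,"wy":0,"wz":0,"claw":0},{"dx":0.53,"dy":0,"dz":-0.29,"wx":0,"wy":0,"wz":0,"claw":0}]'
```

```text
clock: 7.4
position: [0.5743, 0.1879, 0.0326]
tool_rot: [-3.142, 0.5, 0.328]
force: [0.1, -0.3, -1.5]
grip_width: 0.0177
finger_force: 97.5
```

```bash
python3 -m handwheel '[{"dx":0,"dy":0,"dz":0,"wx":0,"wy":0,"wz":0,"claw":0}]'; python3 -m handwheel '[{"dx":0.26,"dy":0,"dz":-0.14,"wx":0,"wy":0,"wz":0,"claw":0},{"dx":0.26,"dy":0,"dz":-0.14,"wx":0,"wy":0,"wz":0,"claw":0}]'
```

```text
clock: 7.52
position: [0.5741, 0.1879, 0.0325]
tool_rot: [-3.141, 0.5, 0.328]
force: [-0.2, -0.1, -1.4]
grip_width: 0.0183
finger_force: 97.5
clock: 7.78
position: [0.5796, 0.1896, 0.0327]
tool_rot: [3.142, 0.5, 0.328]
force: [-0.1, -0.1, -1.2]
grip_width: 0.0182
finger_force: 97.5
```

```bash
python3 -m handwheel '[{"dx":0.26,"dy":0,"dz":-0.14,"wx":0,"wy":0,"wz":0,"claw":0},{"dx":0.26,"dy":0,"dz":-0.14,"wx":0,"wy":0,"wz":0,"claw":0}]'|sed -n '2p;4p'
```

```text
position: [0.5852, 0.1916, 0.0326]
force: [0.2, 0.3, -0.7]
```

```bash
python3 -m handwheel '[{"dx":0.26,"dy":0,"dz":-0.14,"wx":0,"wy":0,"wz":0,"claw":0},{"dx":0.26,"dy":0,"dz":-0.14,"wx":0,"wy":0,"wz":0,"claw":0}]'|sed -n '2p;4p'
```

```text
position: [0.5908, 0.1935, 0.0326]
force: [-0.3, -0.4, 0.3]
```

```bash
python3 -m handwheel '[{"dx":0.26,"dy":0,"dz":-0.14,"wx":0,"wy":0,"wz":0,"claw":0}]'|sed -n '2p;4p'
```

```text
position: [0.5936, 0.1944, 0.0325]
force: [-0.8, -0.5, -1.5]
```

```bash
python3 -m handwheel '[{"dx":0.26,"dy":0,"dz":-0.14,"wx":0,"wy":0,"wz":0,"claw":0},{"dx":0.26,"dy":0,"dz":-0.14,"wx":0,"wy":0,"wz":0,"claw":0}]'|sed -n '2p;4p'
```

```text
position: [0.5989, 0.1962, 0.0325]
force: [-15.9, -4.4, 1.6]
```

```bash
python3 -m handwheel '[{"dx":0.26,"dy":0,"dz":-0.14,"wx":0,"wy":0,"wz":0,"claw":0}]'|sed -n '2p;4p'
```

```text
position: [0.5992, 0.1965, 0.0323]
force: [-22.4, -7.3, 1.8]
```

```bash
python3 -m handwheel '[{"dx":0.26,"dy":0,"dz":-0.14,"wx":0,"wy":0,"wz":0,"claw":0}]'|sed -n '2p;4p'
```

```text
position: [0.6016, 0.1972, 0.0321]
force: [-21.9, -7.7, 1.9]
```

```bash
python3 -m handwheel '[{"dx":0.26,"dy":0,"dz":-0.14,"wx":0,"wy":0,"wz":0,"claw":0}]'|sed -n '2p;4p'
```

```text
position: [0.6044, 0.1981, 0.032]
force: [-22.3, -7.6, 0.7]
```

Contact felt at x≈0.598. The bin has probably slid about 5 mm since then. Back off 4 mm, then check the slip in the grip and the bin shift.

```bash
python3 -m handwheel '[{"dx":-0.26,"dy":0,"dz":0.14,"wx":0,"wy":0,"wz":0,"claw":0},{"dx":-0.17,"dy":0,"dz":0.1,"wx":0,"wy":0,"wz":0,"claw":0},{"dx":0,"dy":0,"dz":0,"wx":0,"wy":0,"wz":0,"claw":0}]'
python3 - <<'E'
from h import *
a=cv2.imread("pics/top0.png",0).astype(np.float32);f=optics.grab_frame("top");b=cv2.cvtColor(f["frame"],6).astype(np.float32)
c=cv2.imread("pics/side0.png",0).astype(np.float32);g=optics.grab_frame("side");d=cv2.cvtColor(g["frame"],6).astype(np.float32)
for n,A,B,F,(x0,x1,y0,y1) in(("top",a,b,f,(185,246,212,258)),("side",c,d,g,(240,304,194,256))):
    # template match of the rear part of the bin
    t=cv2.resize(A[y0:y1,x0:x1],None,fx=8,fy=8,interpolation=2);s=cv2.resize(B[y0-8:y1+8,x0-8:x1+8],None,fx=8,fy=8,interpolation=2)
    r=cv2.matchTemplate(s,t,cv2.TM_CCOEFF_NORMED);_,v,_,l=cv2.minMaxLoc(r);sh=np.array(l)/8-8
    p=np.array([(x0+x1)/2,(y0+y1)/2]);print(n,v,sh,(plane(F,p+sh,.1)-plane(F,p,.1))*1000)
w=optics.grab_frame("wrist");
for m in optics.masks_of("bar_center","wrist"):print(m["p"],m["rect"])
cv2.imwrite("pics/w4.png",w["frame"])
s=monitor.observe();T=Ro.from_euler("xyz",s["tool_rot"]).as_matrix()
d=np.array([.948,.319,0]);gp=s["position"]-T[:,2]*.019
print("predicted tip px",proj(w,gp+22*.001*d+[0,0,.004]),s["position"])
E
```

```text
clock: 9.4
position: [0.6029, 0.1976, 0.0326]
tool_rot: [-3.141, 0.5, 0.328]
force: [0.7, -0.4, -1.6]
grip_width: 0.0179
finger_force: 98.2
top 0.1867690533399582 [ 8.   -6.25] [[ 15.75554785 -21.10465989]]
side 0.794842004776001 [-2.625  0.25 ] [[6.1443258  2.38960424]]
0.76 [0.0, 271.8, 100.3, 67.7]
0.67 [231.4, 223.6, 43.4, 112.4]
predicted tip px [[251.52265531 239.54838397]] [0.60288387 0.19760998 0.03248149]
```

View pics/w4.png

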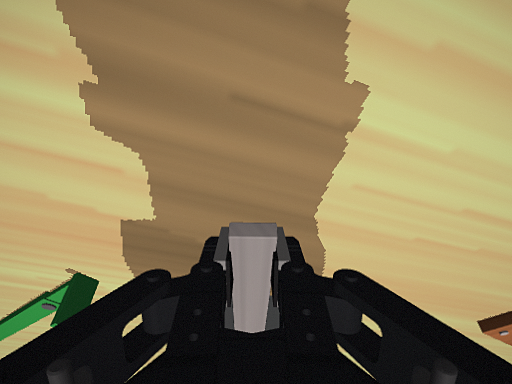

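The bar shows unslipped in the grip, with its end at (252,230). The bin moved about 6.5 mm, which is within limits. The foot's face is therefore about 148 mm behind the grasp point. Now pivot about the inner corner in stages, watching force.

```bash
python3 -m handwheel '[{"dx":-0.16,"dy":0,"dz":0.09,"wx":0,"wy":0,"wz":0,"claw":0},{"dx":-0.76,"dy":0,"dz":-1.67,"wx":0,"wy":0.131,"wz":0,"claw":0},{"dx":-0.76,"dy":0,"dz":-1.67,"wx":0,"wy":0.131,"wz":0,"claw":0},{"dx":0,"dy":0,"dz":0,"wx":0,"wy":0,"wz":0,"claw":0}]'
```

```text
clock: 10.1
position: [0.6012, 0.1968, 0.0716]
tool_rot: [3.141, 0.234, 0.328]
force: [0.5, 0.5, -1.0]
grip_width: 0.0184
finger_force: 98.3
```

```bash
python3 -m handwheel '[{"dx":-0.76,"dy":0,"dz":-1.67,"wx":0,"wy":0.131,"wz":0,"claw":0},{"dx":-0.76,"dy":0,"dz":-1.67,"wx":0,"wy":0.131,"wz":0,"claw":0},{"dx":0,"dy":0,"dz":0,"wx":0,"wy":0,"wz":0,"claw":0}]'
```

```text
clock: 10.48
position: [0.5919, 0.1936, 0.1054]
tool_rot: [3.141, -0.024, 0.328]
force: [0.9, -0.6, -1.4]
grip_width: 0.018
finger_force: 98.3
```

```bash
python3 -m handwheel '[{"dx":-0.76,"dy":0,"dz":-1.67,"wx":0,"wy":0.131,"wz":0,"claw":0},{"dx":0,"dy":0,"dz":0,"wx":0,"wy":0,"wz":0,"claw":0}]'|sed -n '2,4p'
```

```text
position: [0.5843, 0.1911, 0.1208]
tool_rot: [3.141, -0.153, 0.328]
force: [0.5, -0.2, -0.7]
```

```bash
python3 -m handwheel '[{"dx":-0.76,"dy":0,"dz":-1.67,"wx":0,"wy":0.131,"wz":0,"claw":0},{"dx":0,"dy":0,"dz":0,"wx":0,"wy":0,"wz":0,"claw":0}]'|sed -n '2,4p'
```

```text
position: [0.5748, 0.1878, 0.1358]
tool_rot: [3.14, -0.284, 0.328]
force: [0.0, 0.7, -1.4]
```

No contact, tilt 45°. Now out and up so the corner sits under the lip, then out and down.

```bash
python3 -m handwheel '[{"dx":0.39,"dy":0,"dz":-0.2,"wx":0,"wy":0,"wz":0,"claw":0},{"dx":0.39,"dy":0,"dz":-0.2,"wx":0,"wy":0,"wz":0,"claw":0},{"dx":0,"dy":0,"dz":0,"wx":0,"wy":0,"wz":0,"claw":0}]'|sed -n '2,4p'
```

```text
position: [0.5822, 0.1905, 0.1422]
tool_rot: [-3.141, -0.286, 0.327]
force: [-0.2, -0.6, -0.9]
```

```bash
python3 -m handwheel '[{"dx":0.27,"dy":0,"dz":0.5,"wx":0,"wy":0,"wz":0,"claw":0},{"dx":0.27,"dy":0,"dz":0.5,"wx":0,"wy":0,"wz":0,"claw":0},{"dx":0,"dy":0,"dz":0,"wx":0,"wy":0,"wz":0,"claw":0}]'|sed -n '2,4p'
```

```text
position: [0.589, 0.1929, 0.1337]
tool_rot: [-3.142, -0.285, 0.328]
force: [-0.1, 0.6, -1.0]
```

```bash
python3 -m handwheel '[{"dx":0.27,"dy":0,"dz":0.5,"wx":0,"wy":0,"wz":0,"claw":0},{"dx":0.27,"dy":0,"dz":0.5,"wx":0,"wy":0,"wz":0,"claw":0},{"dx":0.27,"dy":0,"dz":0.5,"wx":0,"wy":0,"wz":0,"claw":0},{"dx":0,"dy":0,"dz":0,"wx":0,"wy":0,"wz":0,"claw":0}]'|sed -n '2,4p'
```

```text
position: [0.6004, 0.1968, 0.1217]
tool_rot: [-3.142, -0.286, 0.328]
force: [-0.2, -0.3, -2.2]
```

```bash
python3 -m handwheel '[{"dx":0.27,"dy":0,"dz":0.5,"wx":0,"wy":0,"wz":0,"claw":0},{"dx":0.27,"dy":0,"dz":0.5,"wx":0,"wy":0,"wz":0,"claw":0},{"dx":0,"dy":0,"dz":0,"wx":0,"wy":0,"wz":0,"claw":0}]'|sed -n '2,4p'
```

```text
position: [0.608, 0.1994, 0.1137]
tool_rot: [-3.142, -0.286, 0.328]
force: [-0.3, -0.5, -1.4]
```

```bash
python3 -m handwheel '[{"dx":0.27,"dy":0,"dz":0.5,"wx":0,"wy":0,"wz":0,"claw":0},{"dx":0.27,"dy":0,"dz":0.5,"wx":0,"wy":0,"wz":0,"claw":0},{"dx":0.4,"dy":0,"dz":0.12,"wx":0,"wy":0,"wz":0,"claw":0},{"dx":0.4,"dy":0,"dz":0.12,"wx":0,"wy":0,"wz":0,"claw":0},{"dx":0,"dy":0,"dz":0,"wx":0,"wy":0,"wz":0,"claw":0}]'|sed -n '2,4p'
python3 - <<'E'
from h import *
f=optics.grab_frame("side");cv2.imwrite("pics/s5.png",cv2.resize(f["frame"][150:290,150:320],None,fx=4,fy=4,interpolation=2))
E
```

```text
position: [0.6237, 0.2047, 0.106]
tool_rot: [-3.141, -0.286, 0.328]
force: [-0.7, -0.6, -0.1]
```

View pics/s5.png

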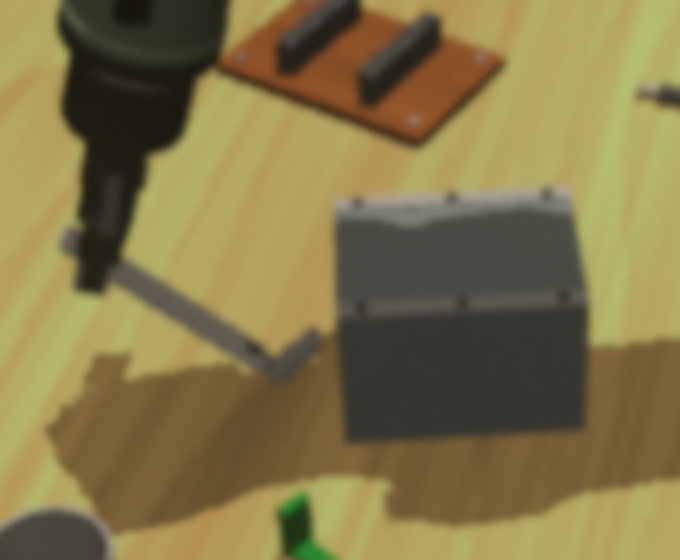

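The bar is out: its foot tip at crop (315,340) is clear of the bin edge at (340,330), and the bin is upright. Move out, lift, bring the tool vertical and turn.

```bash
python3 -m handwheel '[{"dx":1.44,"dy":0,"dz":0.42,"wx":0,"wy":0,"wz":0,"claw":0},{"dx":1.44,"dy":0,"dz":0.42,"wx":0,"wy":0,"wz":0,"claw":0},{"dx":1.1,"dy":0,"dz":-3.8,"wx":0,"wy":0,"wz":0,"claw":0},{"dx":1.1,"dy":0,"dz":-3.8,"wx":0,"wy":0,"wz":0,"claw":0},{"dx":1.1,"dy":0,"dz":-3.8,"wx":0,"wy":0,"wz":0,"claw":0},{"dx":0,"dy":0,"dz":-1,"wx":0,"wy":-0.143,"wz":0,"claw":0},{"dx":0,"dy":0,"dz":-1,"wx":0,"wy":-0.143,"wz":0,"claw":0},{"dx":0,"dy":0,"dz":0,"wx":0,"wy":0,"wz":0,"claw":0}]'
python3 -m handwheel '[{"dx":0,"dy":2,"dz":0,"wx":0,"wy":0,"wz":0.159,"claw":0},{"dx":0,"dy":4,"dz":0,"wx":0,"wy":0,"wz":0.159,"claw":0},{"dx":0,"dy":5,"dz":0,"wx":0,"wy":0,"wz":0.158,"claw":0},{"dx":0,"dy":5,"dz":0,"wx":0,"wy":0,"wz":0.158,"claw":0},{"dx":1,"dy":5,"dz":0,"wx":0,"wy":-0.1,"wz":0,"claw":0},{"dx":1,"dy":5,"dz":0,"wx":0,"wy":-0.1,"wz":0,"claw":0},{"dx":0,"dy":5,"dz":0,"wx":0,"wy":-0.1,"wz":0,"claw":0},{"dx":0,"dy":0,"dz":0,"wx":0,"wy":0,"wz":0,"claw":0}]'
```

```text
clock: 14.28
position: [0.6483, 0.2131, 0.2441]
tool_rot: [-3.141, 0.0, 0.327]
force: [-0.6, -0.4, -2.1]
grip_width: 0.018
finger_force: 98.2
clock: 15.28
position: [0.6265, -0.0995, 0.2414]
tool_rot: [3.139, 0.3, -0.314]
force: [-0.2, -0.8, -1.9]
grip_width: 0.0182
finger_force: 98.2
```

```bash
python3 -m handwheel '[{"dx":2.5,"dy":5,"dz":-0.8,"wx":0,"wy":-0.1,"wz":0,"claw":0},{"dx":2.5,"dy":4.8,"dz":-0.8,"wx":0,"wy":-0.1,"wz":0,"claw":0},{"dx":0,"dy":0,"dz":0,"wx":0,"wy":0,"wz":0,"claw":0}]'
python3 - <<'E'
from h import *
s=monitor.observe();print(s["position"],s["tool_rot"],s["qpos"])
f=optics.grab_frame("wrist");cv2.imwrite("pics/w6.png",f["frame"])
for m in optics.masks_of("board","wrist"):print(m["p"],m["rect"],rect(f,m,.012))
g=optics.grab_frame("side")
for m in optics.masks_of("bar_center","side"):print("bar",m["p"],m["rect"])
E
```

```text
clock: 15.65
position: [0.6474, -0.206, 0.2361]
tool_rot: [3.138, 0.501, -0.313]
force: [-0.2, 1.4, -3.0]
grip_width: 0.018
finger_force: 98.2
[ 0.64743996 -0.20597088  0.23608572] [ 3.13826291  0.50092375 -0.31259078] [ 0.28154709  0.94166661 -0.11427276  0.88524767  0.0383112   1.81664025
 -1.6920758 ]
0.64 [411.8, 0.0, 100.2, 142.5] ((563.1312866210938, -441.2020568847656), (119.731689453125, 172.114013671875), 85.61026000976562)
0.58 [198.1, 43.9, 125.4, 142.5] ((570.7337036132812, -191.7282257080078), (131.99502563476562, 203.84756469726562), 72.09266662597656)
bar 0.89 [219.0, 273.2, 71.4, 66.2]
bar 0.7 [209.1, 88.4, 45.0, 18.3]
```

View pics/w6.png

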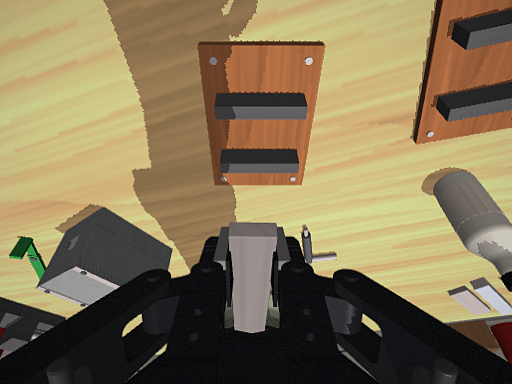

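The wrist view shows the target board at (262,115), aligned with the tool, with parallels at (261,106) and (260,160). The fit gives centre (0.570,-0.192) and yaw -17.9°. Descend.

```bash
python3 -m handwheel '[{"dx":1.0,"dy":0.13,"dz":2.1,"wx":0,"wy":0,"wz":0,"claw":0},{"dx":1.0,"dy":0.13,"dz":2.1,"wx":0,"wy":0,"wz":0,"claw":0},{"dx":1.0,"dy":0.13,"dz":2.1,"wx":0,"wy":0,"wz":0,"claw":0},{"dx":1.0,"dy":0.13,"dz":2.1,"wx":0,"wy":0,"wz":0,"claw":0},{"dx":1.0,"dy":0.13,"dz":2.1,"wx":0,"wy":0,"wz":0,"claw":0},{"dx":1.0,"dy":0.13,"dz":2.1,"wx":0,"wy":0,"wz":0,"claw":0},{"dx":1.0,"dy":0.13,"dz":2.1,"wx":0,"wy":0,"wz":0,"claw":0},{"dx":1.0,"dy":0.13,"dz":2.1,"wx":0,"wy":0,"wz":0,"claw":0}]'
python3 -m handwheel '[{"dx":0,"dy":0,"dz":0,"wx":0,"wy":0,"wz":0,"claw":0}]'
python3 - <<'E'
from h import *
f=optics.grab_frame("side");cv2.imwrite("pics/s7.png",cv2.resize(f["frame"][100:200,170:310],None,fx=5,fy=5,interpolation=2))
E
```

```text
clock: 16.85
position: [0.6352, -0.2088, 0.0543]
tool_rot: [3.142, 0.497, -0.306]
force: [-0.5, 0.1, -1.5]
grip_width: 0.0181
finger_force: 98.3
clock: 16.98
position: [0.6341, -0.2088, 0.0533]
tool_rot: [3.141, 0.5, -0.306]
force: [-0.1, 0.3, -0.2]
grip_width: 0.0179
finger_force: 98.2
```

View pics/s7.png

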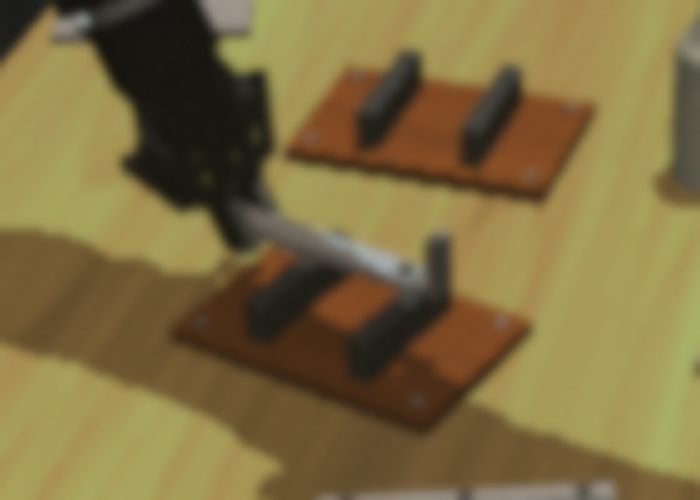

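The bar is level above the correct board, foot up at crop (438,265). Lower it gently.

```bash
python3 -m handwheel '[{"dx":0.35,"dy":0.12,"dz":0.45,"wx":0,"wy":0,"wz":0,"claw":0},{"dx":0.35,"dy":0.12,"dz":0.45,"wx":0,"wy":0,"wz":0,"claw":0},{"dx":0.35,"dy":0.11,"dz":0.45,"wx":0,"wy":0,"wz":0,"claw":0},{"dx":0.17,"dy":0,"dz":0.3,"wx":0,"wy":0,"wz":0,"claw":0},{"dx":0,"dy":0,"dz":0,"wx":0,"wy":0,"wz":0,"claw":0}]'
```

```text
clock: 17.65
position: [0.6366, -0.2131, 0.0347]
tool_rot: [3.142, 0.498, -0.306]
force: [0.4, 0.1, -1.5]
grip_width: 0.0177
finger_force: 98.2
```

```bash
python3 -m handwheel '[{"dx":0.1,"dy":0,"dz":0.18,"wx":0,"wy":0,"wz":0,"claw":0},{"dx":0.1,"dy":0,"dz":0.18,"wx":0,"wy":0,"wz":0,"claw":0},{"dx":0,"dy":0,"dz":0,"wx":0,"wy":0,"wz":0,"claw":0}]'|sed -n '2,4p'
```

```text
position: [0.6368, -0.2132, 0.0308]
tool_rot: [3.141, 0.498, -0.306]
force: [0.1, 0.4, -1.4]
```

```bash
python3 -m handwheel '[{"dx":0.05,"dy":0,"dz":0.09,"wx":0,"wy":0,"wz":0,"claw":0},{"dx":0,"dy":0,"dz":0,"wx":0,"wy":0,"wz":0,"claw":0}]'|sed -n '2,4p'
```

```text
position: [0.6369, -0.2132, 0.0299]
tool_rot: [3.142, 0.498, -0.306]
force: [-0.8, 0.6, -1.3]
```

```bash
python3 -m handwheel '[{"dx":0.05,"dy":0,"dz":0.09,"wx":0,"wy":0,"wz":0,"claw":0},{"dx":0,"dy":0,"dz":0,"wx":0,"wy":0,"wz":0,"claw":0}]'|sed -n '2,4p'; python3 -m handwheel '[{"dx":0,"dy":0,"dz":0,"wx":0,"wy":0,"wz":0,"claw":28},{"dx":0,"dy":0,"dz":0,"wx":0,"wy":0,"wz":0,"claw":40},{"dx":0,"dy":0,"dz":0,"wx":0,"wy":0,"wz":0,"claw":50},{"dx":0,"dy":0,"dz":0,"wx":0,"wy":0,"wz":0,"claw":50}]' 20
```

```text
position: [0.6369, -0.2133, 0.0292]
tool_rot: [3.142, 0.498, -0.306]
force: [-0.6, 0.1, 4.1]
clock: 19.02
position: [0.6368, -0.2132, 0.0288]
tool_rot: [3.141, 0.498, -0.306]
force: [-0.4, -0.2, -0.3]
grip_width: 0.0429
finger_force: 0.0
```

Contact was felt at 4 N, then I released. Withdraw along the tool axis.

```bash
python3 -m handwheel '[{"dx":0,"dy":0,"dz":-1,"wx":0,"wy":0,"wz":0,"claw":50},{"dx":0,"dy":0,"dz":-2,"wx":0,"wy":0,"wz":0,"claw":50},{"dx":0,"dy":0,"dz":-3,"wx":0,"wy":0,"wz":0,"claw":50},{"dx":-2,"dy":0,"dz":-4,"wx":0,"wy":0,"wz":0,"claw":50},{"dx":-2,"dy":0,"dz":-4,"wx":0,"wy":0,"wz":0,"claw":50},{"dx":0,"dy":0,"dz":0,"wx":0,"wy":0,"wz":0,"claw":50},{"dx":0,"dy":0,"dz":0,"wx":0,"wy":0,"wz":0,"claw":50}]'
python3 - <<'E'
from h import *
f=optics.grab_frame("wrist");fr=f["frame"]
for m in optics.masks_of("bar_center","wrist"):print(m["p"],m["rect"],rect(f,m,.05))
g=optics.grab_frame("side")
cv2.imwrite("pics/end.png",np.hstack([cv2.resize(fr,(400,300)),cv2.resize(g["frame"][100:265,170:390],(400,300),interpolation=2)]))
E
```

```text
clock: 19.9
position: [0.667, -0.2227, 0.171]
tool_rot: [3.142, 0.498, -0.306]
force: [-0.3, 0.3, -0.8]
grip_width: 0.043
finger_force: 0.0
0.95 [241.3, 114.8, 21.0, 154.3] ((558.3794555664062, -185.73455810546875), (23.22115135192871, 241.08421325683594), 71.71715545654297)
0.8 [0.0, 275.1, 34.0, 34.8] ((472.3404541015625, 236.42669677734375), (44.505123138427734, 141.7680206298828), 41.05030822753906)
```

View pics/end.png

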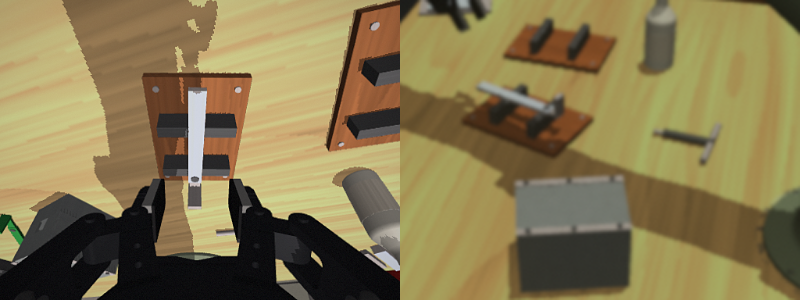

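The bar lies square across both parallels, with its end at (197,90) and foot at (195,195) in the left half. Its foot is up, it is released, and the offset is under about 10 mm.

```bash
python3 -c "
from workcell import job_done
print(job_done())"
```

```text
the job is handed in; nothing more can be done
None
```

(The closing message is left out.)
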